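Line up the spice tins by height beside the kettle

TASK

Line the four navy spice tins up on the wooden stand in order of height: the tallest on the cork pad nearest the kettle, stepping down to the shortest on the pad farthest from it, one tin standing upright in the middle of each pad. Don't tip any tin over, and leave the white mug where it is.

Things in the scene. Friction and masses are not known exactly. Their poses are not given: they have to be found in the camera images.
- tin_1_mid (a point): The smallest and shortest of four round metal spice tins: upright dark navy cylinder with a copper-coloured slip lid and foot band, no knob, 46 mm across and 55 mm high; it stands loose on the worktop. The point is on its axis half-way up, 27.5 mm above its underside; z is up along the axis. The lid does not come off. Grip it across its diameter in its top 30 mm, from above. Mass about 70 g.
- tin_2_mid (a point): The second shortest of four round metal spice tins: upright dark navy cylinder with a copper-coloured slip lid and foot band, no knob, 52 mm across and 75 mm high; it stands loose on the worktop. The point is on its axis half-way up, 37.5 mm above its underside; z is up along the axis. The lid does not come off. Grip it across its diameter in its top 30 mm, from above. Mass about 110 g.
- tin_3_mid (a point): The second tallest of four round metal spice tins: upright dark navy cylinder with a copper-coloured slip lid and foot band, no knob, 58 mm across and 95 mm high; it stands loose on the worktop. The point is on its axis half-way up, 47.5 mm above its underside; z is up along the axis. The lid does not come off. Grip it across its diameter in its top 30 mm, from above. Mass about 160 g.
- tin_4_mid (a point): The largest and tallest of four round metal spice tins: upright dark navy cylinder with a copper-coloured slip lid and foot band, no knob, 64 mm across and 115 mm high; it stands loose on the worktop. The point is on its axis half-way up, 57.5 mm above its underside; z is up along the axis. The lid does not come off. Grip it across its diameter in its top 30 mm, from above. Mass about 220 g.
- pad_1: The round cork pad at the robot's left end (+y) of the row on the stand: disc 72 mm across and 3 mm thick, fixed. Origin at the centre of its underside, which lies on the stand's top 24 mm above the worktop (so a tin's underside rests 3 mm above this origin). The four pads stand 100 mm apart along the dark wooden stand (410 mm long, 90 mm deep, fixed to the worktop, turned up to 0.16 rad); y runs along the row to the robot's left, x across it.
- pad_2: The round cork pad second from the left on the stand: disc 72 mm across and 3 mm thick, fixed. Origin at the centre of its underside, which lies on the stand's top 24 mm above the worktop (so a tin's underside rests 3 mm above this origin). The four pads stand 100 mm apart along the dark wooden stand (410 mm long, 90 mm deep, fixed to the worktop, turned up to 0.16 rad); y runs along the row to the robot's left, x across it.
- pad_3: The round cork pad third from the left on the stand: disc 72 mm across and 3 mm thick, fixed. Origin at the centre of its underside, which lies on the stand's top 24 mm above the worktop (so a tin's underside rests 3 mm above this origin). The four pads stand 100 mm apart along the dark wooden stand (410 mm long, 90 mm deep, fixed to the worktop, turned up to 0.16 rad); y runs along the row to the robot's left, x across it.
- pad_4: The round cork pad at the robot's right end (-y) of the row on the stand: disc 72 mm across and 3 mm thick, fixed. Origin at the centre of its underside, which lies on the stand's top 24 mm above the worktop (so a tin's underside rests 3 mm above this origin). The four pads stand 100 mm apart along the dark wooden stand (410 mm long, 90 mm deep, fixed to the worktop, turned up to 0.16 rad); y runs along the row to the robot's left, x across it.
- kettle: Navy electric kettle with copper trim, fixed, about 160 mm across and 237 mm high, its black handle towards +x. It stands to one side of the stand, left (+y) or right (-y); a slim steel cafetiere (103 mm across, 231 mm high) stands on the other side. Origin at the centre of its underside.
- mug_mid (a point): White ceramic mug that stands loose among the tins, 74 mm across, 85 mm high, with its handle on its own +y side, which starts out pointing roughly to the robot; it is not part of the job. The point is on its axis half-way up. A wooden pepper mill (52 mm across, 141 mm high) also stands loose among the tins; the six stand in a loose row nearer the robot than the stand, their centres at least 110 mm apart.
Not all that is in view belongs to the job. Leave any green or yellow look-alike of the part that bears tin_3_mid alone. What is shaped like the part that bears tin_1_mid but red is not meant.

How it is judged:
At the end, for the whole second after the job is handed in: Each tin stands upright, at rest on its own pad (axis within 12 mm of the pad's centre, height within 5 mm of resting there, leaning under 0.08 rad), in order of height: tallest on the end pad on the kettle's side, shortest on the far end pad; all released (((world y of kettle above 0 m and horizontal distance between tin_1_mid and pad_4 below 0.012 m and z of tin_1_mid in the frame of pad_4 between 0.0255 and 0.0355 m and angle between each of tin_1_mid, tin_2_mid, tin_3_mid, tin_4_mid's own z axis and vertical below 0.08 rad and horizontal distance between tin_2_mid and pad_3 below 0.012 m and z of tin_2_mid in the frame of pad_3 between 0.0355 and 0.0455 m and horizontal distance between tin_3_mid and pad_2 below 0.012 m and z of tin_3_mid in the frame of pad_2 between 0.0455 and 0.0555 m and horizontal distance between tin_4_mid and pad_1 below 0.012 m and z of tin_4_mid in the frame of pad_1 between 0.0555 and 0.0655 m) or (world y of kettle below 0 m and horizontal distance between tin_1_mid and pad_1 below 0.012 m and z of tin_1_mid in the frame of pad_1 between 0.0255 and 0.0355 m and angle between each of tin_1_mid, tin_2_mid, tin_3_mid, tin_4_mid's own z axis and vertical below 0.08 rad and horizontal distance between tin_2_mid and pad_2 below 0.012 m and z of tin_2_mid in the frame of pad_2 between 0.0355 and 0.0455 m and horizontal distance between tin_3_mid and pad_3 below 0.012 m and z of tin_3_mid in the frame of pad_3 between 0.0455 and 0.0555 m and horizontal distance between tin_4_mid and pad_4 below 0.012 m and z of tin_4_mid in the frame of pad_4 between 0.0555 and 0.0655 m)) and linear speed of each of tin_1, tin_2, tin_3, tin_4 below 0.02 m/s); the robot touches nothing.
It fails at once if the mug is pushed more than 30 mm from its place or tipped (distance of mug_mid from where it was at the start of the episode above 0.03 m or angle between mug_mid's own z axis and vertical above 0.5 rad).
It fails at once if a tin is tipped over (leans more than 50 degrees) (angle between any of tin_1_mid, tin_2_mid, tin_3_mid, tin_4_mid's own z axis and vertical above 0.87 rad).
It also fails if it takes over 115 s, if anything falls off the work surface, if the arm or the gripper's body presses on something with over 40 N, if the wrist force passes 120 N, or if a joint passes its speed limit or range.

ROBOT

A 7-joint arm with a two-finger parallel gripper is mounted at the origin on the work surface. World frame = base frame: x ahead of the robot, y to its left, z up, the work surface at z = 0. Lengths are in m, angles in rad, forces in N, time in s.
With the tool pointing down it reaches from about 0.4 to 0.85 m from the base axis. Payload 4.5 kg.
Tool frame: the origin (TCP) lies on the centre line of the jaws, within the pads' length; the fingertips stand 11 mm ahead of it and the grasp point (between the pads) lies 8 mm behind it; z points along the fingers, y is the line along which they close (so a half turn about z gives the same grasp; the last joint's range is limited). The gripper opens to 88 mm and grips with 3 to 60 N. Pads are 18 mm wide; open, the fingers measure 123 mm over their backs; the gripper's body (75 mm by 187 mm) begins 45 mm behind the grasp point.
Start: joints at [1.226, 0.689, -0.195, 1.565, 0.157, 0.902, -0.215], TCP at [0.231, -0.581, 0.25] pointing down, gripper open.
Joint ranges: [-3.01, 3.01], [-0.46, 2.08], [-1.47, 1.51], [0.13, 2.56], [-1, 4.14], [0.04, 2.09], [-2.66, 2.66]. Speed limits (rad/s): [2.57, 2.57, 3.14, 3.14, 3.14, 3.14, 3.14].

INTERFACE

Orientations are given as a unit quaternion [x, y, z, w].
In Python, from plant import * gives the robot as it stands. The module is installed in compiled form; this text tells all that it offers.
- The arm moves only by the tool send_rows, never from a script. Its argument "motion" is a list of rows, each an object of numbers: "x", "y", "z": the shift along the tool's x, y, z in cm; "rx", "ry", "rz": the turn, a rotation vector about the tool's x, y, z in rad; "jaw": the finger opening in cm, from 0 to 8.81. In form: [{"x": .., "y": .., "z": .., "rx": .., "ry": .., "rz": .., "jaw": ..}, ...]. A call has exactly 5 rows; each row shifts and turns the commanded pose from where the row before left it, along the tool's axes as they then stand; what a row does not reach is not made up. A row lasts 1/10 s, in which the tool goes at most 50 mm and 8.59 degrees, less where a joint would pass 70% of its speed; a pose out of reach is approached as far as the arm can. A call is refused whole if a number of a shift passes 5 or a number of a turn 0.15, either way. A call with a gripper value outside its range is refused whole. The fingers move at their own pace and stop on an object; "grip_force" is the grip in N (left out, the last holds). Time passes only in rows, so rows that do not move let the fingers close, or fill a call up. It gives the time, the measured TCP pose, the force, the opening and the grip force at its end, in the units of the state.
- get_state(): the state, without advancing time (a new reading comes with each control period).
- snapshot(name): name is "scene" or "top"; returns a dict with "img" (400x640x3 uint8, red, green, blue), "vertical_fov" (degrees; the focal length in pixels is half the picture's height over the tangent of half this angle, whatever the lens; pixels are square), "cx", "cy" (the principal point, pixels), "extrinsics" (4x4, takes a point from camera to world coordinates). Camera axes: x right, y up, looking along -z (the intrinsics and any distortion apply to the point x, -y, -z); pixel columns grow to the right and rows downward; lengths in m; the calibration is good to about 2 mm. A picture is of the moment at which its call begins. There is no depth.
- finish_job(): hands the job in; it is judged then, once.
The state is a dict: "clock": time; "q": joint angles; "qd": joint speeds; "joint_torque": joint torques, N m; "tool_pos": TCP position; "eef_rot": TCP orientation; "contact_force": force on the tool from outside, world axes, zero at the start; "moment": the same for the moment, N m; "opening": opening from 0.0 (shut) to 1.0 (fully open); "finger_force": force on a finger pad.
Only numpy, scipy, OpenCV 4.12 (cv2) and the standard library are available. Lean on these libraries where they do the work, as an engineer would, in place of code of your own. Each camera call takes 0.05 s, during which the arm holds its last target. There are 200 camera calls.

## Working session

There is one attempt and no reset: what is moved stays moved. The work goes in short steps, Python scripts to look and compute and a tool call to move; the robot and the scene stay as the last step left them, time stands still between calls to the robot, and variables do not carry over. Pictures are saved under pics/ and viewed, at most 14 in all, crops included, and the job is handed in when it is done.

Besides the shell and the picture viewer there is one more tool, called after "Call:" by a JSON object that holds its "fn" and its "kwargs". send_rows: Moves the arm, as the interface text tells. Its arguments: {"type":"object","properties":{"motion":{"type":"array"},"grip_force":{"type":"number"}},"required":["motion"]}

```bash
mkdir -p pics
python3 - <<'E'
from plant import *
import cv2,pickle
s=get_state();print(s)
for n in("scene","top"):
    d=snapshot(n);pickle.dump(d,open(n+'.pkl','wb'));cv2.imwrite(f'pics/{n}0.png',d['img'][...,::-1])
    print({k:v for k,v in d.items() if k!='img'})
E
```

```text
{'clock': 0.0, 'q': array([ 1.22581265,  0.68998265, -0.19454083,  1.56636613,  0.15729299,
        0.90247781, -0.21508559]), 'qd': array([ 0.00017515,  0.0019521 , -0.00074041, -0.00073364,  0.00081612,
        0.00074708, -0.00054583]), 'joint_torque': array([ 3.89223374e-05, -5.27578783e+01, -1.26708157e+00, -1.53434712e+01,
       -5.26211062e-02,  6.54359290e-03,  1.56817632e-04]), 'tool_pos': array([ 0.23086054, -0.58013227,  0.24890563]), 'eef_rot': array([ 9.82107394e-01,  1.88319460e-01, -2.26862964e-04, -8.92281204e-04]), 'contact_force': array([0.22341372, 0.65111671, 0.28299487]), 'moment': array([-0.00273014,  0.02348252,  0.05696699]), 'finger_force': 0.0, 'opening': 0.9998243248487186}
{'vertical_fov': 52.24887999099908, 'cx': 322.4673108341537, 'cy': 194.37881170297607, 'extrinsics': array([[-0.33307206, -0.69665882,  0.63539711,  1.14716851],
       [ 0.94286948, -0.2516236 ,  0.21836372,  0.21103755],
       [ 0.0077559 ,  0.6718274 ,  0.74066713,  0.83238776],
       [ 0.        ,  0.        ,  0.        ,  1.        ]])}
{'vertical_fov': 54.48366134406406, 'cx': 325.6832086171693, 'cy': 201.42827516110145, 'extrinsics': array([[ 1.85487823e-02,  9.88204718e-01, -1.52011111e-01,
         2.87154437e-01],
       [-9.99825489e-01,  1.86708918e-02, -6.24178377e-04,
         1.49028617e-02],
       [ 2.22136698e-03,  1.51996161e-01,  9.88378588e-01,
         1.23242993e+00],
       [ 0.00000000e+00,  0.00000000e+00,  0.00000000e+00,
         1.00000000e+00]])}
```

View pics/scene0.png

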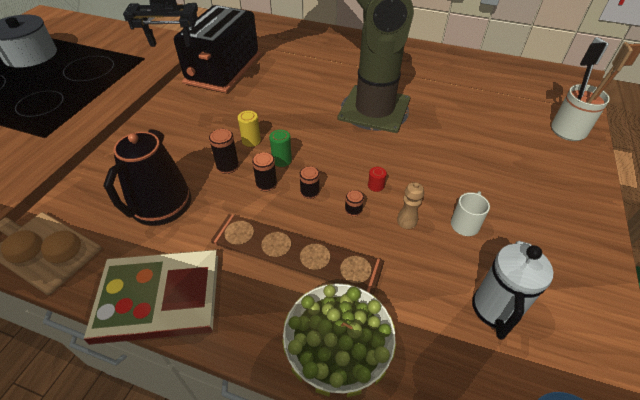

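View pics/top0.png

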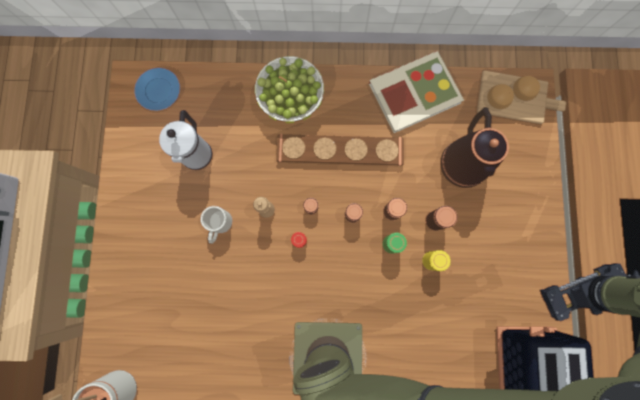

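The top view shows the kettle on the right (-y) at about (475,155), so tin_4 goes to pad_4 and tin_1 to pad_1. In that view the copper lids are at (445,217), (397,208), (353,212) and (311,206). The green (396,242), yellow (438,261) and red (299,240) cans are look-alikes. I'll measure and confirm in an enlarged crop.

```bash
cat > h.py <<'E'
import numpy as np,cv2
def cam(d):
    f=d['img'].shape[0]/2/np.tan(np.radians(d['vertical_fov'])/2); return f,d['cx'],d['cy'],np.array(d['extrinsics'])
def ray(d,u,v,z):
    f,cx,cy,E=cam(d); r=E[:3,:3]@np.array([(u-cx)/f,-(v-cy)/f,-1]); o=E[:3,3]
    return o+r*(z-o[2])/r[2]
def proj(d,p):
    f,cx,cy,E=cam(d); c=E[:3,:3].T@(np.array(p)-E[:3,3]); return cx+f*c[0]/-c[2], cy-f*c[1]/-c[2]
def blobs(d,lo,hi,roi,amin):
    u0,v0,u1,v1=roi; hsv=cv2.cvtColor(d['img'],cv2.COLOR_RGB2HSV)
    m=cv2.inRange(hsv,lo,hi); k=np.zeros_like(m);k[v0:v1,u0:u1]=m[v0:v1,u0:u1]
    n,l,s,c=cv2.connectedComponentsWithStats(k); return [(c[i].round(1),s[i]) for i in range(1,n) if s[i][4]>=amin]
E
python3 - <<'E'
import pickle,cv2,numpy as np
from h import *
t=pickle.load(open('top.pkl','rb'));s=pickle.load(open('scene.pkl','rb'))
for d,pts in((t,[(445,217),(397,208),(353,212),(311,206),(293,148),(387,150),(375,212),(340,148)]),(s,[(222,135),(264,157),(310,173),(355,196),(239,232),(240,180),(285,205)])):
    hsv=cv2.cvtColor(d['img'],cv2.COLOR_RGB2HSV)
    print([(p,hsv[p[1],p[0]].tolist()) for p in pts])
a=cv2.resize(t['img'][130:280,270:470],None,fx=4,fy=4,interpolation=cv2.INTER_CUBIC)
cv2.imwrite('pics/c1.png',a[...,::-1])
a=cv2.resize(s['img'][100:290,200:390],None,fx=3,fy=3,interpolation=cv2.INTER_CUBIC)
cv2.imwrite('pics/c2.png',a[...,::-1])
E
```

```text
[((445, 217), [11, 111, 213]), ((397, 208), [11, 107, 226]), ((353, 212), [11, 109, 215]), ((311, 206), [11, 110, 214]), ((293, 148), [16, 96, 196]), ((387, 150), [16, 97, 197]), ((375, 212), [14, 128, 172]), ((340, 148), [12, 130, 129])]
[((222, 135), [10, 156, 178]), ((264, 157), [10, 156, 194]), ((310, 173), [10, 156, 177]), ((355, 196), [8, 153, 178]), ((239, 232), [15, 134, 152]), ((240, 180), [11, 159, 128]), ((285, 205), [11, 157, 125])]
```

View pics/c1.png

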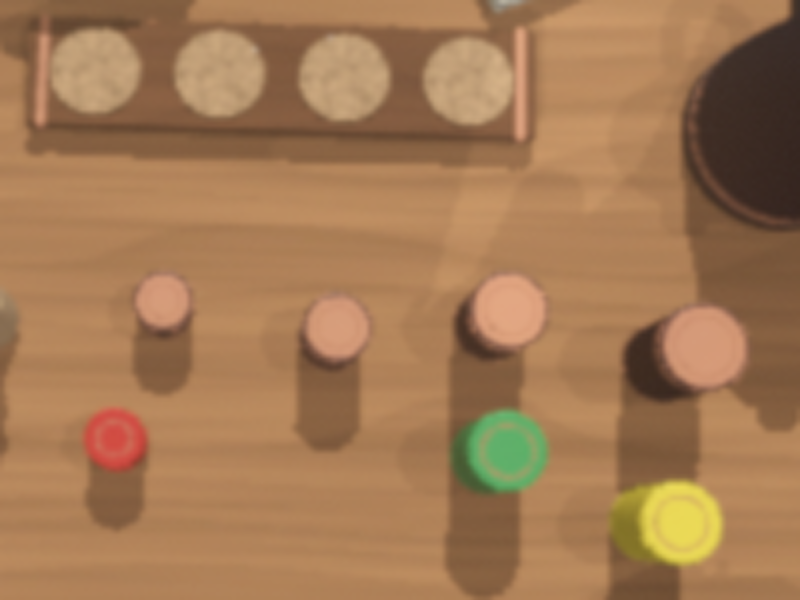

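View pics/c2.png

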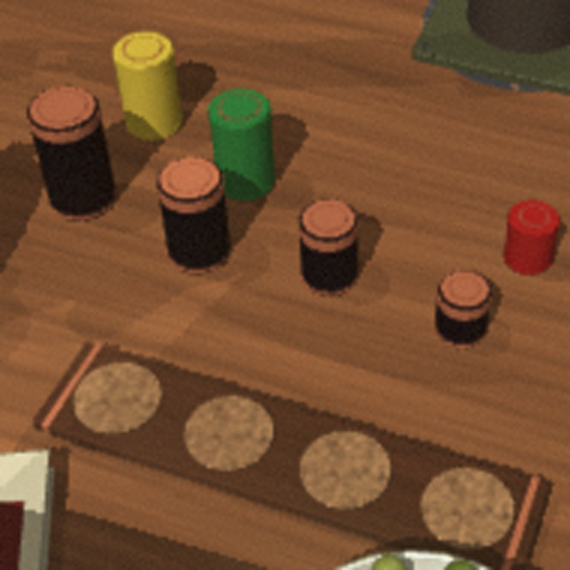

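The crops confirm the four copper-lidded navy tins, with the red, green and yellow cans being the decoys. Next I locate everything in both views.

Run:
```python
import pickle,cv2,numpy as np
from h import *
t=pickle.load(open('top.pkl','rb'));s=pickle.load(open('scene.pkl','rb'))
def circ(d,lo,hi,seed,z):
    hsv=cv2.cvtColor(cv2.GaussianBlur(d['img'],(3,3),0),cv2.COLOR_RGB2HSV); m=cv2.inRange(hsv,lo,hi)
    m=cv2.morphologyEx(m,cv2.MORPH_CLOSE,np.ones((3,3)))
    n,l=cv2.connectedComponents(m,connectivity=4); k=(l==l[seed[1],seed[0]]).astype(np.uint8)
    c,_=cv2.findContours(k,0,cv2.CHAIN_APPROX_NONE);c=cv2.convexHull(max(c,key=cv2.contourArea))[:,0]
    P=np.array([ray(d,u,v,z)[:2] for u,v in c]); 
    (x,y),r=cv2.minEnclosingCircle((P*1000).astype(np.float32)); 
    ys,xs=np.nonzero(k); Q=ray(d,xs.mean(),ys.mean(),z)[:2]*1000
    return np.round([x,y,r,*Q,len(xs)],1)
H={4:.115,3:.095,2:.075,1:.055}
T={4:(445,217),3:(397,208),2:(353,212),1:(311,206)}
S={4:(222,135),3:(264,157),2:(310,173),1:(355,196)}
for i in T: print('tin',i,circ(t,(5,85,188),(12,118,255),T[i],H[i]),circ(s,(4,120,140),(14,175,255),S[i],H[i]))
P=[(293,148),(325,148),(356,150),(387,150)];PS=[(355,269),(315,257),(276,244),(239,232)]
for i in range(4): print('pad',i+1,circ(t,(13,70,150),(22,122,255),P[i],.027),circ(s,(12,90,130),(22,150,255),PS[i],.027))
for n,uv,z in(('kettle base',(466,163),0),('kettle top',(490,147),.237),('mill top',(261,203),.141),('mug top',(215,218),.085),('red',(299,240),.055),('green',(397,242),.095),('yellow',(440,261),.115),('bowl',(290,88),.08),('box',(405,130),.03),('caf',(178,140),.231)): print(n,ray(t,*uv,z).round(3))
```

```text
tin 4 [ 423.2 -333.5   28.2  422.7 -333.1  289. ] [ 417.1 -336.2   30.2  418.4 -335.9  233. ]
tin 3 [ 449.6 -195.6   27.   450.  -196.5  250. ] [ 453.1 -207.2   35.8  448.4 -202.3  251. ]
tin 2 [437.2 -70.3  22.3 437.2 -70.  174. ] [433.6 -71.6  23.4 434.6 -71.9 163. ]
tin 1 [458.3  63.2  18.8 458.1  62.6 119. ] [425.6  78.6 103.4 432.3  67.9 648. ]
pad 1 [646.5 123.4  38.8 646.4 123.  410. ] [647.2 120.7  35.1 646.9 120.9 599. ]
pad 2 [646.3  23.3  38.  646.4  22.8 415. ] [646.1  20.5  35.3 646.4  21.2 578. ]
pad 3 [646.4 -77.3  38.  645.8 -77.5 414. ] [644.9 -79.2  35.1 645.4 -78.5 540. ]
pad 4 [ 651.6 -177.8   45.6  646.4 -178.2  451. ] [ 643.1 -180.4   35.6  643.9 -179.6  514. ]
kettle base [ 0.612 -0.44   0.   ]
kettle top [ 0.595 -0.418  0.237]
mill top [0.447 0.199 0.141]
mug top [0.408 0.343 0.085]
red [0.349 0.094 0.055]
green [ 0.346 -0.195  0.095]
yellow [ 0.294 -0.313  0.115]
bowl [0.823 0.134 0.08 ]
box [ 0.71  -0.236  0.03 ]
caf [0.6   0.413 0.231]
```

Call:
{"fn": "send_rows", "kwargs": {"motion": [{"rz": 0.15}, {"rz": 0.15}, {"rz": 0.079}, {"x": 3.5, "y": -3.5}, {"x": 3.5, "y": -3.5}], "grip_force": 15}}

```text
schema error: expected keys x, y, z, rx, ry, rz, jaw
```

Call:
{"fn": "send_rows", "kwargs": {"motion": [{"x": 3.5, "y": -3.5}, {"x": 3.5, "y": -3.5}, {"x": 3.5, "y": -3.5}, {"x": 3.5, "y": -3.5}, {"y": -4}]}}

```text
schema error: expected keys x, y, z, rx, ry, rz, jaw
```

All keys are needed in each row.

Call:
{"fn": "send_rows", "kwargs": {"motion": [{"x": 0, "y": 0, "z": 0, "rx": 0, "ry": 0, "rz": 0.14, "jaw": 8.8}, {"x": 0, "y": 0, "z": 0, "rx": 0, "ry": 0, "rz": 0.14, "jaw": 8.8}, {"x": 0, "y": 0, "z": 0, "rx": 0, "ry": 0, "rz": 0.1, "jaw": 8.8}, {"x": 3, "y": -3, "z": 0, "rx": 0, "ry": 0, "rz": 0, "jaw": 8.8}, {"x": 3, "y": -3, "z": 0, "rx": 0, "ry": 0, "rz": 0, "jaw": 8.8}], "grip_force": 15}}

```text
clock: 0.6
tool_pos: [0.2906, -0.5207, 0.2492]
eef_rot: [1.0, -0.002, -0.0, -0.0]
contact_force: [2.0, -0.0, -0.7]
opening: 1.001
finger_force: 0.0
```

Call:
{"fn": "send_rows", "kwargs": {"motion": [{"x": 3.3, "y": -3.5, "z": 0, "rx": 0, "ry": 0, "rz": 0, "jaw": 8.8}, {"x": 3.3, "y": -3.5, "z": 0, "rx": 0, "ry": 0, "rz": 0, "jaw": 8.8}, {"x": 3.3, "y": -3.5, "z": 0, "rx": 0, "ry": 0, "rz": 0, "jaw": 8.8}, {"x": 3.3, "y": -3.5, "z": 0, "rx": 0, "ry": 0, "rz": 0, "jaw": 8.8}, {"x": 3.3, "y": -3.5, "z": 0, "rx": 0, "ry": 0, "rz": 0, "jaw": 8.8}]}}

```text
clock: 1.1
tool_pos: [0.4573, -0.3443, 0.2495]
eef_rot: [1.0, -0.001, -0.0, -0.0]
contact_force: [0.9, -0.7, -0.3]
opening: 0.994
finger_force: 0.0
```

Call:
{"fn": "send_rows", "kwargs": {"motion": [{"x": 0, "y": -4.5, "z": 0, "rx": 0, "ry": 0, "rz": 0, "jaw": 8.8}, {"x": 0, "y": -4.5, "z": 0, "rx": 0, "ry": 0, "rz": 0, "jaw": 8.8}, {"x": 0, "y": -4.5, "z": 0, "rx": 0, "ry": 0, "rz": 0, "jaw": 8.8}, {"x": 0, "y": -4.5, "z": 0, "rx": 0, "ry": 0, "rz": 0, "jaw": 8.8}, {"x": 0, "y": -4.5, "z": 0, "rx": 0, "ry": 0, "rz": 0, "jaw": 8.8}]}}

```text
clock: 1.6
tool_pos: [0.4563, -0.1192, 0.2496]
eef_rot: [1.0, -0.001, -0.0, -0.0]
contact_force: [0.6, -0.0, -0.1]
opening: 0.999
finger_force: 0.0
```

Call:
{"fn": "send_rows", "kwargs": {"motion": [{"x": 0, "y": -4, "z": 0, "rx": 0, "ry": 0, "rz": 0, "jaw": 8.8}, {"x": 0, "y": -4, "z": 0, "rx": 0, "ry": 0, "rz": 0, "jaw": 8.8}, {"x": 0, "y": -4, "z": 0, "rx": 0, "ry": 0, "rz": 0, "jaw": 8.8}, {"x": 0, "y": -4, "z": 0, "rx": 0, "ry": 0, "rz": 0, "jaw": 8.8}, {"x": 0, "y": -2, "z": 0, "rx": 0, "ry": 0, "rz": 0, "jaw": 8.8}]}}

```text
clock: 2.1
tool_pos: [0.4565, 0.0631, 0.2495]
eef_rot: [1.0, 0.002, -0.0, -0.001]
contact_force: [0.2, -0.1, -0.3]
opening: 0.995
finger_force: 0.0
```

Call:
{"fn": "send_rows", "kwargs": {"motion": [{"x": 0, "y": 0.1, "z": 4, "rx": 0, "ry": 0, "rz": 0, "jaw": 7.6}, {"x": 0, "y": 0, "z": 4, "rx": 0, "ry": 0, "rz": 0, "jaw": 7.6}, {"x": 0, "y": 0, "z": 4, "rx": 0, "ry": 0, "rz": 0, "jaw": 7.6}, {"x": 0, "y": 0, "z": 2, "rx": 0, "ry": 0, "rz": 0, "jaw": 7.6}, {"x": 0, "y": 0, "z": 0, "rx": 0, "ry": 0, "rz": 0, "jaw": 7.6}]}}

```text
clock: 2.6
tool_pos: [0.4551, 0.0578, 0.1073]
eef_rot: [1.0, -0.0, -0.003, 0.001]
contact_force: [0.1, 1.0, -0.4]
opening: 0.868
finger_force: 0.0
```

Run:
```python
from plant import *
import cv2,numpy as np
t=snapshot('top')['img'][110:310,230:430];s=snapshot('scene')['img'][90:290,300:500]
a=cv2.resize(np.hstack([t,s]),None,fx=2,fy=2,interpolation=cv2.INTER_CUBIC);cv2.imwrite('pics/a1.png',a[...,::-1])
```

```text
(no output)
```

View pics/a1.png

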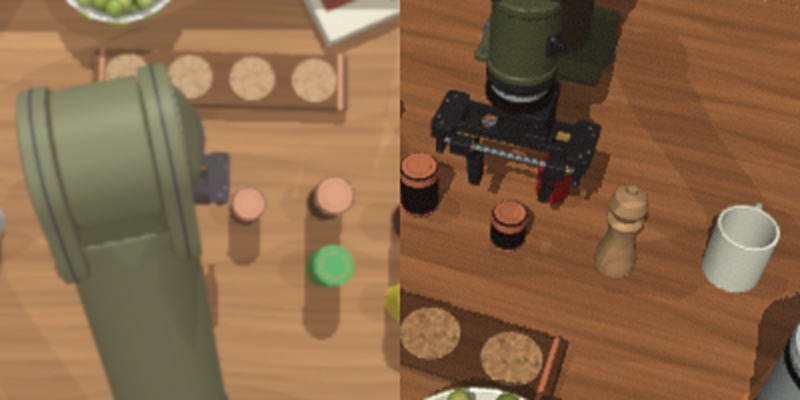

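Call:
{"fn": "send_rows", "kwargs": {"motion": [{"x": 0.1, "y": -0.4, "z": 2, "rx": 0, "ry": 0, "rz": 0, "jaw": 7.6}, {"x": 0, "y": 0, "z": 2, "rx": 0, "ry": 0, "rz": 0, "jaw": 7.6}, {"x": 0, "y": 0, "z": 2, "rx": 0, "ry": 0, "rz": 0, "jaw": 7.6}, {"x": 0, "y": 0, "z": 1.2, "rx": 0, "ry": 0, "rz": 0, "jaw": 7.6}, {"x": 0, "y": 0, "z": 0, "rx": 0, "ry": 0, "rz": 0, "jaw": 7.6}]}}

```text
clock: 3.2
tool_pos: [0.4581, 0.0621, 0.0376]
eef_rot: [1.0, -0.001, -0.0, 0.0]
contact_force: [-1.1, -0.7, 1.0]
opening: 0.862
finger_force: 0.0
```

Call:
{"fn": "send_rows", "kwargs": {"motion": [{"x": 0, "y": 0, "z": 0, "rx": 0, "ry": 0, "rz": 0, "jaw": 4}, {"x": 0, "y": 0, "z": 0, "rx": 0, "ry": 0, "rz": 0, "jaw": 4}, {"x": 0, "y": 0, "z": 0, "rx": 0, "ry": 0, "rz": 0, "jaw": 4}, {"x": 0, "y": 0, "z": 0, "rx": 0, "ry": 0, "rz": 0, "jaw": 4}, {"x": 0, "y": 0, "z": 0, "rx": 0, "ry": 0, "rz": 0, "jaw": 4}]}}

```text
clock: 3.7
tool_pos: [0.4583, 0.062, 0.0382]
eef_rot: [1.0, -0.001, 0.001, -0.0]
contact_force: [0.2, 0.3, 5.5]
opening: 0.513
finger_force: 15.0
```

Call:
{"fn": "send_rows", "kwargs": {"motion": [{"x": 0, "y": 0, "z": -1, "rx": 0, "ry": 0, "rz": 0, "jaw": 4}, {"x": 0, "y": 0, "z": -2, "rx": 0, "ry": 0, "rz": 0, "jaw": 4}, {"x": 0, "y": 0, "z": -3, "rx": 0, "ry": 0, "rz": 0, "jaw": 4}, {"x": 0, "y": 0, "z": -2, "rx": 0, "ry": 0, "rz": 0, "jaw": 4}, {"x": 2, "y": 0, "z": 0, "rx": 0, "ry": 0, "rz": 0, "jaw": 4}]}}

```text
clock: 4.2
tool_pos: [0.4761, 0.0618, 0.1204]
eef_rot: [1.0, -0.0, -0.0, 0.0]
contact_force: [-0.0, -0.4, -1.6]
opening: 0.511
finger_force: 15.0
```

Call:
{"fn": "send_rows", "kwargs": {"motion": [{"x": 4, "y": -1.5, "z": 0, "rx": 0, "ry": 0, "rz": 0, "jaw": 4}, {"x": 4, "y": -1.5, "z": 0, "rx": 0, "ry": 0, "rz": 0, "jaw": 4}, {"x": 4, "y": -1.5, "z": 0, "rx": 0, "ry": 0, "rz": 0, "jaw": 4}, {"x": 3, "y": -1, "z": 0, "rx": 0, "ry": 0, "rz": 0, "jaw": 4}, {"x": 1.8, "y": -0.5, "z": 0, "rx": 0, "ry": 0, "rz": 0, "jaw": 4}]}}

```text
clock: 4.7
tool_pos: [0.648, 0.1232, 0.1183]
eef_rot: [1.0, -0.0, 0.001, -0.001]
contact_force: [-0.1, 0.6, -0.9]
opening: 0.512
finger_force: 15.0
```

Call:
{"fn": "send_rows", "kwargs": {"motion": [{"x": 0, "y": 0, "z": 1, "rx": 0, "ry": 0, "rz": 0, "jaw": 4}, {"x": 0, "y": 0, "z": 1, "rx": 0, "ry": 0, "rz": 0, "jaw": 4}, {"x": 0, "y": 0, "z": 0, "rx": 0, "ry": 0, "rz": 0, "jaw": 4}, {"x": 0, "y": 0, "z": 0, "rx": 0, "ry": 0, "rz": 0, "jaw": 4}, {"x": 0, "y": 0, "z": 0, "rx": 0, "ry": 0, "rz": 0, "jaw": 4}]}}

```text
clock: 5.2
tool_pos: [0.6454, 0.1215, 0.0979]
eef_rot: [1.0, -0.001, -0.0, 0.0]
contact_force: [-0.3, 0.5, -1.4]
opening: 0.511
finger_force: 15.0
```

Call:
{"fn": "send_rows", "kwargs": {"motion": [{"x": 0, "y": 0, "z": 1, "rx": 0, "ry": 0, "rz": 0, "jaw": 4}, {"x": 0, "y": 0, "z": 1, "rx": 0, "ry": 0, "rz": 0, "jaw": 4}, {"x": 0, "y": 0, "z": 0.6, "rx": 0, "ry": 0, "rz": 0, "jaw": 4}, {"x": 0, "y": 0, "z": 0.3, "rx": 0, "ry": 0, "rz": 0, "jaw": 4}, {"x": 0, "y": 0, "z": 0.2, "rx": 0, "ry": 0, "rz": 0, "jaw": 4}]}}

```text
clock: 5.7
tool_pos: [0.6458, 0.1218, 0.0661]
eef_rot: [1.0, -0.001, -0.0, 0.0]
contact_force: [0.7, 0.7, -0.5]
opening: 0.514
finger_force: 15.0
```

Call:
{"fn": "send_rows", "kwargs": {"motion": [{"x": 0, "y": 0, "z": 0, "rx": 0, "ry": 0, "rz": 0, "jaw": 4}, {"x": 0, "y": 0, "z": 0.1, "rx": 0, "ry": 0, "rz": 0, "jaw": 4}, {"x": 0, "y": 0, "z": 0, "rx": 0, "ry": 0, "rz": 0, "jaw": 5.2}, {"x": 0, "y": 0, "z": 0, "rx": 0, "ry": 0, "rz": 0, "jaw": 6.5}, {"x": 0, "y": 0, "z": 0, "rx": 0, "ry": 0, "rz": 0, "jaw": 7.6}]}}

```text
clock: 6.2
tool_pos: [0.6462, 0.1218, 0.066]
eef_rot: [1.0, -0.001, 0.0, -0.0]
contact_force: [0.5, 0.4, 0.0]
opening: 0.747
finger_force: 0.0
```

Call:
{"fn": "send_rows", "kwargs": {"motion": [{"x": 0, "y": 0, "z": 0, "rx": 0, "ry": 0, "rz": 0, "jaw": 7.6}, {"x": 0, "y": 0, "z": -2, "rx": 0, "ry": 0, "rz": 0, "jaw": 7.6}, {"x": 0, "y": 0, "z": -4, "rx": 0, "ry": 0, "rz": 0, "jaw": 7.6}, {"x": 0, "y": 0, "z": -4, "rx": 0, "ry": 0, "rz": 0, "jaw": 7.6}, {"x": -3, "y": 3, "z": -2, "rx": 0, "ry": 0, "rz": 0, "jaw": 7.6}]}}

```text
clock: 6.7
tool_pos: [0.6209, 0.0975, 0.1895]
eef_rot: [1.0, 0.002, 0.006, -0.003]
contact_force: [0.2, 0.8, -0.1]
opening: 0.862
finger_force: 0.0
```

Call:
{"fn": "send_rows", "kwargs": {"motion": [{"x": -3.5, "y": 3.5, "z": 0, "rx": 0, "ry": 0, "rz": 0, "jaw": 8}, {"x": -3.5, "y": 3.5, "z": 0, "rx": 0, "ry": 0, "rz": 0, "jaw": 8}, {"x": -3.5, "y": 3.5, "z": 0, "rx": 0, "ry": 0, "rz": 0, "jaw": 8}, {"x": -3.5, "y": 3, "z": 0, "rx": 0, "ry": 0, "rz": 0, "jaw": 8}, {"x": -4, "y": 2.8, "z": 0, "rx": 0, "ry": 0, "rz": 0, "jaw": 8}]}}

```text
clock: 7.2
tool_pos: [0.4351, -0.0724, 0.1861]
eef_rot: [1.0, -0.001, 0.001, 0.0]
contact_force: [0.5, -1.4, -0.4]
opening: 0.908
finger_force: 0.0
```

```bash
cat > lid.py <<'E'
from plant import *
from h import *
import sys
# lid centres (mm) seen by each camera; args: tin:u,v near expected x,y
def lid(d,xy,h,lo,hi,r):
    hsv=cv2.cvtColor(cv2.GaussianBlur(d['img'],(3,3),0),cv2.COLOR_RGB2HSV); m=cv2.inRange(hsv,lo,hi)
    u,v=map(int,np.round(proj(d,[*xy,h]))); w=np.zeros_like(m);R=int(24);w[max(v-R,0):v+R,u-R:u+R]=m[max(v-R,0):v+R,u-R:u+R]
    n,l,s,c=cv2.connectedComponentsWithStats(w,connectivity=4)
    if n<2:return None
    i=1+s[1:,4].argmax(); return (ray(d,*c[i],h)[:2]*1000).round(1),s[i,4]
E
python3 - <<'E'
from lid import *
t=snapshot('top');s=snapshot('scene');print(get_state()['tool_pos'])
print(lid(t,(.646,.122),.082,(5,85,188),(12,118,255),1),lid(s,(.646,.122),.082,(4,120,140),(12,175,255),1))
a=cv2.resize(s['img'][150:310,200:420],None,fx=3,fy=3,interpolation=cv2.INTER_CUBIC);cv2.imwrite('pics/a2.png',a[...,::-1])
E
```

```text
[ 0.42829831 -0.07525484  0.18578838]
(array([645.8, 122.5]), np.int32(124)) (array([621.5, 110.2]), np.int32(655))
```

View pics/a2.png

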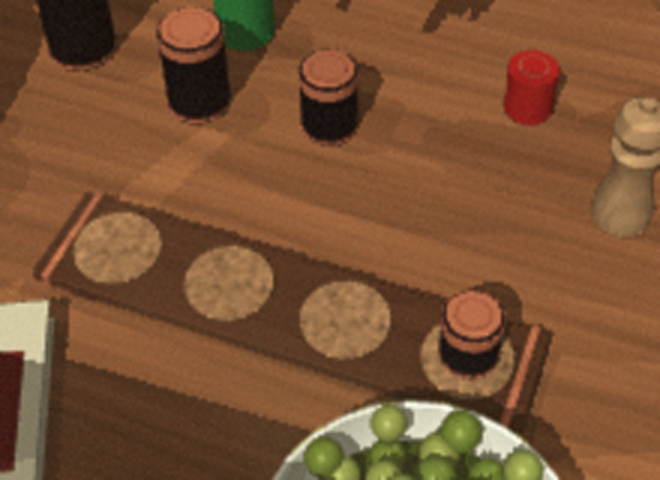

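Tin_1 stands centred on pad_1 (lid at about (473,315) in the crop). Next is tin_2.

Call:
{"fn": "send_rows", "kwargs": {"motion": [{"x": 0.8, "y": -0.4, "z": 2, "rx": 0, "ry": 0, "rz": 0, "jaw": 8}, {"x": 0, "y": 0, "z": 2, "rx": 0, "ry": 0, "rz": 0, "jaw": 8}, {"x": 0, "y": 0, "z": 2, "rx": 0, "ry": 0, "rz": 0, "jaw": 8}, {"x": 0, "y": 0, "z": 0, "rx": 0, "ry": 0, "rz": 0, "jaw": 8}, {"x": 0, "y": 0, "z": 0, "rx": 0, "ry": 0, "rz": 0, "jaw": 8}]}}

```text
clock: 7.8
tool_pos: [0.444, -0.0668, 0.1259]
eef_rot: [1.0, -0.0, -0.0, 0.0]
contact_force: [0.1, 0.3, -0.2]
opening: 0.906
finger_force: 0.0
```

Call:
{"fn": "send_rows", "kwargs": {"motion": [{"x": -0.8, "y": 0.4, "z": 1, "rx": 0, "ry": 0, "rz": 0, "jaw": 8}, {"x": 0, "y": 0, "z": 2, "rx": 0, "ry": 0, "rz": 0, "jaw": 8}, {"x": 0, "y": 0, "z": 2, "rx": 0, "ry": 0, "rz": 0, "jaw": 8}, {"x": 0, "y": 0, "z": 2, "rx": 0, "ry": 0, "rz": 0, "jaw": 8}, {"x": 0, "y": 0, "z": 0.3, "rx": 0, "ry": 0, "rz": 0, "jaw": 8}]}}

```text
clock: 8.3
tool_pos: [0.437, -0.0711, 0.0534]
eef_rot: [1.0, -0.001, -0.002, -0.0]
contact_force: [-1.1, -0.2, 0.2]
opening: 0.907
finger_force: 0.0
```

Call:
{"fn": "send_rows", "kwargs": {"motion": [{"x": 0, "y": 0, "z": 0, "rx": 0, "ry": 0, "rz": 0, "jaw": 8}, {"x": 0, "y": 0, "z": 0, "rx": 0, "ry": 0, "rz": 0, "jaw": 5}, {"x": 0, "y": 0, "z": 0, "rx": 0, "ry": 0, "rz": 0, "jaw": 4.5}, {"x": 0, "y": 0, "z": 0, "rx": 0, "ry": 0, "rz": 0, "jaw": 4.5}, {"x": 0, "y": 0, "z": 0, "rx": 0, "ry": 0, "rz": 0, "jaw": 4.5}]}}

```text
clock: 8.8
tool_pos: [0.4375, -0.0712, 0.0544]
eef_rot: [1.0, -0.001, -0.001, -0.0]
contact_force: [0.4, 1.6, 3.6]
opening: 0.587
finger_force: 15.0
```

Call:
{"fn": "send_rows", "kwargs": {"motion": [{"x": 0, "y": 0, "z": -1, "rx": 0, "ry": 0, "rz": 0, "jaw": 4.5}, {"x": 0, "y": 0, "z": -2, "rx": 0, "ry": 0, "rz": 0, "jaw": 4.5}, {"x": 0, "y": 0, "z": -3, "rx": 0, "ry": 0, "rz": 0, "jaw": 4.5}, {"x": 0, "y": 0, "z": -3, "rx": 0, "ry": 0, "rz": 0, "jaw": 4.5}, {"x": 2.5, "y": -1.3, "z": 0, "rx": 0, "ry": 0, "rz": 0, "jaw": 4.5}]}}

```text
clock: 9.3
tool_pos: [0.46, -0.0606, 0.1474]
eef_rot: [1.0, -0.003, -0.002, 0.001]
contact_force: [0.9, -0.5, -0.7]
opening: 0.58
finger_force: 15.0
```

Call:
{"fn": "send_rows", "kwargs": {"motion": [{"x": 4, "y": -2, "z": 0, "rx": 0, "ry": 0, "rz": 0, "jaw": 4.5}, {"x": 4, "y": -2, "z": 0, "rx": 0, "ry": 0, "rz": 0, "jaw": 4.5}, {"x": 4, "y": -2, "z": 0, "rx": 0, "ry": 0, "rz": 0, "jaw": 4.5}, {"x": 4, "y": -1.5, "z": 0, "rx": 0, "ry": 0, "rz": 0, "jaw": 4.5}, {"x": 2.4, "y": -0.5, "z": 0, "rx": 0, "ry": 0, "rz": 0, "jaw": 4.5}]}}

```text
clock: 9.8
tool_pos: [0.6491, 0.0247, 0.1443]
eef_rot: [1.0, 0.001, -0.0, -0.001]
contact_force: [-1.0, 0.2, -1.3]
opening: 0.579
finger_force: 15.0
```

Call:
{"fn": "send_rows", "kwargs": {"motion": [{"x": 0, "y": 0, "z": 1, "rx": 0, "ry": 0, "rz": 0, "jaw": 4.5}, {"x": 0, "y": 0, "z": 1, "rx": 0, "ry": 0, "rz": 0, "jaw": 4.5}, {"x": 0, "y": 0, "z": 1, "rx": 0, "ry": 0, "rz": 0, "jaw": 4.5}, {"x": 0, "y": 0, "z": 0, "rx": 0, "ry": 0, "rz": 0, "jaw": 4.5}, {"x": 0, "y": 0, "z": 0, "rx": 0, "ry": 0, "rz": 0, "jaw": 4.5}]}}

```text
clock: 10.3
tool_pos: [0.6454, 0.021, 0.1131]
eef_rot: [1.0, -0.001, -0.002, -0.0]
contact_force: [-0.1, 0.1, -0.7]
opening: 0.582
finger_force: 15.0
```

Call:
{"fn": "send_rows", "kwargs": {"motion": [{"x": 0, "y": -0.1, "z": 1, "rx": 0, "ry": 0, "rz": 0, "jaw": 4.5}, {"x": 0, "y": 0, "z": 1, "rx": 0, "ry": 0, "rz": 0, "jaw": 4.5}, {"x": 0, "y": 0, "z": 0.6, "rx": 0, "ry": 0, "rz": 0, "jaw": 4.5}, {"x": 0, "y": 0, "z": 0.3, "rx": 0, "ry": 0, "rz": 0, "jaw": 4.5}, {"x": 0, "y": 0, "z": 0.2, "rx": 0, "ry": 0, "rz": 0, "jaw": 4.5}]}}

```text
clock: 10.8
tool_pos: [0.6463, 0.0225, 0.0819]
eef_rot: [1.0, -0.001, -0.002, -0.0]
contact_force: [1.1, -0.4, -0.4]
opening: 0.578
finger_force: 15.0
```

Call:
{"fn": "send_rows", "kwargs": {"motion": [{"x": 0, "y": 0, "z": 0.1, "rx": 0, "ry": 0, "rz": 0, "jaw": 4.5}, {"x": 0, "y": 0, "z": 0, "rx": 0, "ry": 0, "rz": 0, "jaw": 4.5}, {"x": 0, "y": 0, "z": 0, "rx": 0, "ry": 0, "rz": 0, "jaw": 5.8}, {"x": 0, "y": 0, "z": 0, "rx": 0, "ry": 0, "rz": 0, "jaw": 7}, {"x": 0, "y": 0, "z": 0, "rx": 0, "ry": 0, "rz": 0, "jaw": 8}]}}

```text
clock: 11.3
tool_pos: [0.6467, 0.0226, 0.0817]
eef_rot: [1.0, -0.001, -0.001, -0.0]
contact_force: [0.5, -0.3, 0.0]
opening: 0.816
finger_force: 0.0
```

Call:
{"fn": "send_rows", "kwargs": {"motion": [{"x": 0, "y": 0, "z": 0, "rx": 0, "ry": 0, "rz": 0, "jaw": 8}, {"x": 0, "y": 0, "z": -2, "rx": 0, "ry": 0, "rz": 0, "jaw": 8}, {"x": 0, "y": 0, "z": -4, "rx": 0, "ry": 0, "rz": 0, "jaw": 8.4}, {"x": 0, "y": 0, "z": -4, "rx": 0, "ry": 0, "rz": 0, "jaw": 8.4}, {"x": -2.6, "y": 3, "z": -2, "rx": 0, "ry": 0, "rz": 0, "jaw": 8.4}]}}

```text
clock: 11.8
tool_pos: [0.6254, -0.0017, 0.2052]
eef_rot: [1.0, 0.003, 0.004, -0.003]
contact_force: [0.8, -0.9, 0.4]
opening: 0.959
finger_force: 0.0
```

Call:
{"fn": "send_rows", "kwargs": {"motion": [{"x": -3.2, "y": 3.8, "z": 0, "rx": 0, "ry": 0, "rz": 0, "jaw": 8.4}, {"x": -3.2, "y": 3.8, "z": 0, "rx": 0, "ry": 0, "rz": 0, "jaw": 8.4}, {"x": -3.2, "y": 3.8, "z": 0, "rx": 0, "ry": 0, "rz": 0, "jaw": 8.4}, {"x": -3.2, "y": 3.8, "z": 0, "rx": 0, "ry": 0, "rz": 0, "jaw": 8.4}, {"x": -3.2, "y": 3, "z": 0, "rx": 0, "ry": 0, "rz": 0, "jaw": 8.4}]}}

```text
clock: 12.3
tool_pos: [0.459, -0.1917, 0.2022]
eef_rot: [1.0, -0.001, -0.001, 0.0]
contact_force: [-0.3, -0.4, -0.8]
opening: 0.954
finger_force: 0.0
```

Call:
{"fn": "send_rows", "kwargs": {"motion": [{"x": -1, "y": 0.8, "z": 0, "rx": 0, "ry": 0, "rz": 0, "jaw": 8.4}, {"x": 0, "y": 0, "z": 2, "rx": 0, "ry": 0, "rz": 0, "jaw": 8.4}, {"x": 0, "y": 0, "z": 2, "rx": 0, "ry": 0, "rz": 0, "jaw": 8.4}, {"x": 0, "y": 0, "z": 0, "rx": 0, "ry": 0, "rz": 0, "jaw": 8.4}, {"x": 0, "y": 0, "z": 0, "rx": 0, "ry": 0, "rz": 0, "jaw": 8.4}]}}

```text
clock: 12.8
tool_pos: [0.4509, -0.1967, 0.1621]
eef_rot: [1.0, -0.0, -0.001, -0.0]
contact_force: [-0.1, -0.3, -0.1]
opening: 0.95
finger_force: 0.0
```

Call:
{"fn": "send_rows", "kwargs": {"motion": [{"x": -0.1, "y": 0.2, "z": 2, "rx": 0, "ry": 0, "rz": 0, "jaw": 8.4}, {"x": 0, "y": 0, "z": 2, "rx": 0, "ry": 0, "rz": 0, "jaw": 8.4}, {"x": 0, "y": 0, "z": 2, "rx": 0, "ry": 0, "rz": 0, "jaw": 8.4}, {"x": 0, "y": 0, "z": 2, "rx": 0, "ry": 0, "rz": 0, "jaw": 8.4}, {"x": 0, "y": 0, "z": 0.9, "rx": 0, "ry": 0, "rz": 0, "jaw": 8.4}]}}

```text
clock: 13.3
tool_pos: [0.4497, -0.1989, 0.0725]
eef_rot: [1.0, -0.0, -0.001, -0.0]
contact_force: [0.3, -0.5, 0.2]
opening: 0.957
finger_force: 0.0
```

Call:
{"fn": "send_rows", "kwargs": {"motion": [{"x": 0, "y": 0, "z": 0, "rx": 0, "ry": 0, "rz": 0, "jaw": 8.4}, {"x": 0, "y": 0, "z": 0, "rx": 0, "ry": 0, "rz": 0, "jaw": 5.6}, {"x": 0, "y": 0, "z": 0, "rx": 0, "ry": 0, "rz": 0, "jaw": 5}, {"x": 0, "y": 0, "z": 0, "rx": 0, "ry": 0, "rz": 0, "jaw": 5}, {"x": 0, "y": 0, "z": 0, "rx": 0, "ry": 0, "rz": 0, "jaw": 5}], "grip_force": 20}}

```text
clock: 13.8
tool_pos: [0.4495, -0.1991, 0.0736]
eef_rot: [1.0, -0.0, -0.001, -0.0]
contact_force: [0.1, 1.0, 4.3]
opening: 0.651
finger_force: 19.9
```

Call:
{"fn": "send_rows", "kwargs": {"motion": [{"x": 0, "y": 0, "z": -1, "rx": 0, "ry": 0, "rz": 0, "jaw": 5}, {"x": 0, "y": 0, "z": -2, "rx": 0, "ry": 0, "rz": 0, "jaw": 5}, {"x": 0, "y": 0, "z": -3, "rx": 0, "ry": 0, "rz": 0, "jaw": 5}, {"x": 0, "y": 0, "z": -3, "rx": 0, "ry": 0, "rz": 0, "jaw": 5}, {"x": 2.5, "y": -1.5, "z": 0, "rx": 0, "ry": 0, "rz": 0, "jaw": 5}]}}

```text
clock: 14.3
tool_pos: [0.4723, -0.1879, 0.1666]
eef_rot: [1.0, -0.004, -0.001, 0.002]
contact_force: [0.6, -1.0, -2.0]
opening: 0.648
finger_force: 19.9
```

Call:
{"fn": "send_rows", "kwargs": {"motion": [{"x": 4, "y": -2.5, "z": 0, "rx": 0, "ry": 0, "rz": 0, "jaw": 5}, {"x": 4, "y": -2.5, "z": 0, "rx": 0, "ry": 0, "rz": 0, "jaw": 5}, {"x": 4, "y": -2.5, "z": 0, "rx": 0, "ry": 0, "rz": 0, "jaw": 5}, {"x": 3, "y": -2, "z": 0, "rx": 0, "ry": 0, "rz": 0, "jaw": 5}, {"x": 2.1, "y": -1.1, "z": 0, "rx": 0, "ry": 0, "rz": 0, "jaw": 5}]}}

```text
clock: 14.8
tool_pos: [0.6475, -0.075, 0.163]
eef_rot: [1.0, 0.001, -0.001, -0.001]
contact_force: [0.1, 0.6, -2.1]
opening: 0.65
finger_force: 19.9
```

Call:
{"fn": "send_rows", "kwargs": {"motion": [{"x": 0, "y": 0, "z": 1, "rx": 0, "ry": 0, "rz": 0, "jaw": 5}, {"x": 0, "y": 0, "z": 1, "rx": 0, "ry": 0, "rz": 0, "jaw": 5}, {"x": 0, "y": 0, "z": 1, "rx": 0, "ry": 0, "rz": 0, "jaw": 5}, {"x": 0, "y": 0, "z": 0, "rx": 0, "ry": 0, "rz": 0, "jaw": 5}, {"x": 0, "y": 0, "z": 0, "rx": 0, "ry": 0, "rz": 0, "jaw": 5}]}}

```text
clock: 15.3
tool_pos: [0.6445, -0.0794, 0.1321]
eef_rot: [1.0, -0.001, -0.002, -0.0]
contact_force: [-0.1, -0.5, -2.2]
opening: 0.651
finger_force: 19.9
```

Call:
{"fn": "send_rows", "kwargs": {"motion": [{"x": 0.1, "y": -0.1, "z": 1, "rx": 0, "ry": 0, "rz": 0, "jaw": 5}, {"x": 0, "y": 0, "z": 1, "rx": 0, "ry": 0, "rz": 0, "jaw": 5}, {"x": 0, "y": 0, "z": 0.6, "rx": 0, "ry": 0, "rz": 0, "jaw": 5}, {"x": 0, "y": 0, "z": 0.3, "rx": 0, "ry": 0, "rz": 0, "jaw": 5}, {"x": 0, "y": 0, "z": 0.2, "rx": 0, "ry": 0, "rz": 0, "jaw": 5}]}}

```text
clock: 15.8
tool_pos: [0.6461, -0.0775, 0.1009]
eef_rot: [1.0, -0.001, -0.002, -0.0]
contact_force: [0.6, -0.1, -1.4]
opening: 0.649
finger_force: 19.9
```

Call:
{"fn": "send_rows", "kwargs": {"motion": [{"x": 0, "y": 0, "z": 0.1, "rx": 0, "ry": 0, "rz": 0, "jaw": 5}, {"x": 0, "y": 0, "z": 0, "rx": 0, "ry": 0, "rz": 0, "jaw": 5}, {"x": 0, "y": 0, "z": 0, "rx": 0, "ry": 0, "rz": 0, "jaw": 6.4}, {"x": 0, "y": 0, "z": 0, "rx": 0, "ry": 0, "rz": 0, "jaw": 7.4}, {"x": 0, "y": 0, "z": 0, "rx": 0, "ry": 0, "rz": 0, "jaw": 8.2}]}}

```text
clock: 16.3
tool_pos: [0.6466, -0.0776, 0.1007]
eef_rot: [1.0, -0.001, -0.001, -0.0]
contact_force: [0.4, -0.5, -0.1]
opening: 0.886
finger_force: 0.0
```

Call:
{"fn": "send_rows", "kwargs": {"motion": [{"x": 0, "y": 0, "z": 0, "rx": 0, "ry": 0, "rz": 0, "jaw": 8.2}, {"x": 0, "y": 0, "z": -2, "rx": 0, "ry": 0, "rz": 0, "jaw": 8.2}, {"x": 0, "y": 0, "z": -4, "rx": 0, "ry": 0, "rz": 0, "jaw": 8.4}, {"x": 0, "y": 0, "z": -4, "rx": 0, "ry": 0, "rz": 0, "jaw": 8.4}, {"x": -4, "y": 0, "z": -2, "rx": 0, "ry": 0, "rz": 0, "jaw": 8.4}]}}

```text
clock: 16.8
tool_pos: [0.6129, -0.077, 0.2243]
eef_rot: [1.0, -0.0, 0.005, -0.0]
contact_force: [0.4, 0.6, -0.2]
opening: 0.955
finger_force: 0.0
```

Call:
{"fn": "send_rows", "kwargs": {"motion": [{"x": -4.5, "y": 1.6, "z": 0, "rx": 0, "ry": 0, "rz": 0, "jaw": 8.6}, {"x": -4, "y": 3, "z": 0, "rx": 0, "ry": 0, "rz": 0, "jaw": 8.6}, {"x": -4, "y": 3, "z": 0, "rx": 0, "ry": 0, "rz": 0, "jaw": 8.6}, {"x": -4, "y": 3, "z": 0, "rx": 0, "ry": 0, "rz": 0, "jaw": 8.6}, {"x": -2, "y": 4, "z": 0, "rx": 0, "ry": 0, "rz": 0, "jaw": 8.6}]}}

```text
clock: 17.3
tool_pos: [0.4177, -0.2229, 0.2213]
eef_rot: [1.0, 0.0, -0.003, -0.001]
contact_force: [0.1, -0.1, 0.2]
opening: 0.976
finger_force: 0.0
```

Call:
{"fn": "send_rows", "kwargs": {"motion": [{"x": 0, "y": 4.5, "z": 0, "rx": 0, "ry": 0, "rz": 0, "jaw": 8.7}, {"x": 0, "y": 4, "z": 0, "rx": 0, "ry": 0, "rz": 0, "jaw": 8.7}, {"x": 0, "y": 2.5, "z": 0, "rx": 0, "ry": 0, "rz": 0, "jaw": 8.7}, {"x": 0, "y": 0, "z": 0, "rx": 0, "ry": 0, "rz": 0, "jaw": 8.7}, {"x": 0, "y": 0, "z": 0, "rx": 0, "ry": 0, "rz": 0, "jaw": 8.7}]}}

```text
clock: 17.8
tool_pos: [0.4212, -0.333, 0.2208]
eef_rot: [1.0, -0.001, -0.001, -0.001]
contact_force: [-0.1, -0.1, -0.1]
opening: 0.987
finger_force: 0.0
```

Call:
{"fn": "send_rows", "kwargs": {"motion": [{"x": 0, "y": 0.1, "z": 2, "rx": 0, "ry": 0, "rz": 0, "jaw": 8.7}, {"x": 0, "y": 0, "z": 3, "rx": 0, "ry": 0, "rz": 0, "jaw": 8.7}, {"x": 0, "y": 0, "z": 2, "rx": 0, "ry": 0, "rz": 0, "jaw": 8.7}, {"x": 0, "y": 0, "z": 1, "rx": 0, "ry": 0, "rz": 0, "jaw": 8.7}, {"x": 0, "y": 0, "z": 0, "rx": 0, "ry": 0, "rz": 0, "jaw": 8.7}]}}

```text
clock: 18.3
tool_pos: [0.421, -0.3323, 0.1401]
eef_rot: [1.0, 0.001, -0.002, -0.001]
contact_force: [-0.2, -0.1, -0.2]
opening: 0.989
finger_force: 0.0
```

Call:
{"fn": "send_rows", "kwargs": {"motion": [{"x": 0, "y": 0, "z": 1, "rx": 0, "ry": 0, "rz": 0, "jaw": 8.7}, {"x": 0, "y": 0, "z": 1.5, "rx": 0, "ry": 0, "rz": 0, "jaw": 8.7}, {"x": 0, "y": 0, "z": 1.5, "rx": 0, "ry": 0, "rz": 0, "jaw": 8.7}, {"x": 0, "y": 0, "z": 0.8, "rx": 0, "ry": 0, "rz": 0, "jaw": 8.7}, {"x": 0, "y": 0, "z": 0, "rx": 0, "ry": 0, "rz": 0, "jaw": 8.7}]}}

```text
clock: 18.8
tool_pos: [0.4209, -0.3339, 0.0925]
eef_rot: [1.0, -0.0, -0.002, -0.0]
contact_force: [0.0, 0.4, 1.0]
opening: 0.987
finger_force: 0.0
```

Call:
{"fn": "send_rows", "kwargs": {"motion": [{"x": 0, "y": 0, "z": 0, "rx": 0, "ry": 0, "rz": 0, "jaw": 7}, {"x": 0, "y": 0, "z": 0, "rx": 0, "ry": 0, "rz": 0, "jaw": 6}, {"x": 0, "y": 0, "z": 0, "rx": 0, "ry": 0, "rz": 0, "jaw": 5.5}, {"x": 0, "y": 0, "z": 0, "rx": 0, "ry": 0, "rz": 0, "jaw": 5.5}, {"x": 0, "y": 0, "z": 0, "rx": 0, "ry": 0, "rz": 0, "jaw": 5.5}], "grip_force": 22}}

```text
clock: 19.3
tool_pos: [0.4214, -0.3344, 0.0935]
eef_rot: [1.0, -0.001, -0.001, 0.0]
contact_force: [0.3, 0.7, 4.5]
opening: 0.713
finger_force: 22.0
```

Call:
{"fn": "send_rows", "kwargs": {"motion": [{"x": 0, "y": 0, "z": -1, "rx": 0, "ry": 0, "rz": 0, "jaw": 5.5}, {"x": 0, "y": 0, "z": -2, "rx": 0, "ry": 0, "rz": 0, "jaw": 5.5}, {"x": 0, "y": 0, "z": -3, "rx": 0, "ry": 0, "rz": 0, "jaw": 5.5}, {"x": 0, "y": -2, "z": -3, "rx": 0, "ry": 0, "rz": 0, "jaw": 5.5}, {"x": 0, "y": -3.5, "z": 0, "rx": 0, "ry": 0, "rz": 0, "jaw": 5.5}]}}

```text
clock: 19.8
tool_pos: [0.423, -0.2825, 0.1866]
eef_rot: [1.0, -0.003, 0.002, 0.003]
contact_force: [0.0, -0.2, -2.1]
opening: 0.717
finger_force: 22.0
```

Call:
{"fn": "send_rows", "kwargs": {"motion": [{"x": 1, "y": -3.5, "z": 0, "rx": 0, "ry": 0, "rz": 0, "jaw": 5.5}, {"x": 3, "y": -3, "z": 0, "rx": 0, "ry": 0, "rz": 0, "jaw": 5.5}, {"x": 4, "y": -2, "z": 0, "rx": 0, "ry": 0, "rz": 0, "jaw": 5.5}, {"x": 4, "y": -1.5, "z": 0, "rx": 0, "ry": 0, "rz": 0, "jaw": 5.5}, {"x": 4, "y": 0, "z": 0, "rx": 0, "ry": 0, "rz": 0, "jaw": 5.5}]}}

```text
clock: 20.3
tool_pos: [0.5829, -0.1752, 0.183]
eef_rot: [1.0, 0.002, -0.002, -0.002]
contact_force: [1.2, -0.1, -2.9]
opening: 0.715
finger_force: 22.0
```

Call:
{"fn": "send_rows", "kwargs": {"motion": [{"x": 4, "y": 0, "z": 0, "rx": 0, "ry": 0, "rz": 0, "jaw": 5.5}, {"x": 2.4, "y": 0, "z": 0, "rx": 0, "ry": 0, "rz": 0, "jaw": 5.5}, {"x": 0, "y": 0, "z": 1, "rx": 0, "ry": 0, "rz": 0, "jaw": 5.5}, {"x": 0, "y": 0, "z": 1, "rx": 0, "ry": 0, "rz": 0, "jaw": 5.5}, {"x": 0, "y": 0, "z": 0, "rx": 0, "ry": 0, "rz": 0, "jaw": 5.5}]}}

```text
clock: 20.8
tool_pos: [0.6422, -0.1795, 0.1601]
eef_rot: [1.0, -0.001, -0.005, -0.001]
contact_force: [-0.8, -0.1, -1.8]
opening: 0.717
finger_force: 22.0
```

Call:
{"fn": "send_rows", "kwargs": {"motion": [{"x": 0, "y": 0, "z": 0, "rx": 0, "ry": 0, "rz": 0, "jaw": 5.5}, {"x": 0, "y": 0, "z": 1, "rx": 0, "ry": 0, "rz": 0, "jaw": 5.5}, {"x": 0, "y": 0, "z": 0, "rx": 0, "ry": 0, "rz": 0, "jaw": 5.5}, {"x": 0, "y": 0, "z": 0, "rx": 0, "ry": 0, "rz": 0, "jaw": 5.5}, {"x": 0, "y": 0, "z": 0, "rx": 0, "ry": 0, "rz": 0, "jaw": 5.5}]}}

```text
clock: 21.3
tool_pos: [0.6455, -0.1795, 0.1526]
eef_rot: [1.0, -0.001, -0.001, -0.0]
contact_force: [0.8, -0.1, -2.1]
opening: 0.715
finger_force: 22.0
```

Call:
{"fn": "send_rows", "kwargs": {"motion": [{"x": 0, "y": 0, "z": 1, "rx": 0, "ry": 0, "rz": 0, "jaw": 5.5}, {"x": 0, "y": 0, "z": 1, "rx": 0, "ry": 0, "rz": 0, "jaw": 5.5}, {"x": 0, "y": 0, "z": 0.7, "rx": 0, "ry": 0, "rz": 0, "jaw": 5.5}, {"x": 0, "y": 0, "z": 0.3, "rx": 0, "ry": 0, "rz": 0, "jaw": 5.5}, {"x": 0, "y": 0, "z": 0.2, "rx": 0, "ry": 0, "rz": 0, "jaw": 5.5}]}}

```text
clock: 21.8
tool_pos: [0.6451, -0.1793, 0.1207]
eef_rot: [1.0, -0.001, -0.002, -0.0]
contact_force: [-4.0, 1.4, 11.9]
opening: 0.714
finger_force: 22.0
```

Call:
{"fn": "send_rows", "kwargs": {"motion": [{"x": 0, "y": 0, "z": 0.1, "rx": 0, "ry": 0, "rz": 0, "jaw": 5.5}, {"x": 0, "y": 0, "z": 0, "rx": 0, "ry": 0, "rz": 0, "jaw": 5.5}, {"x": 0, "y": 0, "z": 0, "rx": 0, "ry": 0, "rz": 0, "jaw": 6.8}, {"x": 0, "y": 0, "z": 0, "rx": 0, "ry": 0, "rz": 0, "jaw": 7.4}, {"x": 0, "y": 0, "z": 0, "rx": 0, "ry": 0, "rz": 0, "jaw": 7.8}]}}

```text
clock: 22.3
tool_pos: [0.6456, -0.1796, 0.1195]
eef_rot: [1.0, -0.001, -0.001, -0.0]
contact_force: [-0.2, -0.5, 0.2]
opening: 0.878
finger_force: 0.0
```

Call:
{"fn": "send_rows", "kwargs": {"motion": [{"x": 0, "y": 0, "z": 0, "rx": 0, "ry": 0, "rz": 0, "jaw": 7.8}, {"x": 0, "y": 0, "z": -2, "rx": 0, "ry": 0, "rz": 0, "jaw": 7.8}, {"x": 0, "y": 0, "z": -4, "rx": 0, "ry": 0, "rz": 0, "jaw": 7.8}, {"x": 0, "y": 0, "z": -4, "rx": 0, "ry": 0, "rz": 0, "jaw": 7.8}, {"x": -4, "y": 0, "z": -2, "rx": 0, "ry": 0, "rz": 0, "jaw": 7.8}]}}

```text
clock: 22.8
tool_pos: [0.6118, -0.1788, 0.2431]
eef_rot: [1.0, 0.001, 0.005, 0.0]
contact_force: [0.9, 0.6, 0.9]
opening: 0.887
finger_force: 0.0
```

Call:
{"fn": "send_rows", "kwargs": {"motion": [{"x": -4, "y": 2, "z": 0, "rx": 0, "ry": 0, "rz": 0, "jaw": 7.8}, {"x": -4, "y": 3, "z": 0, "rx": 0, "ry": 0, "rz": 0, "jaw": 7.8}, {"x": -4, "y": 3, "z": 0, "rx": 0, "ry": 0, "rz": 0, "jaw": 7.8}, {"x": -4, "y": 3, "z": 0, "rx": 0, "ry": 0, "rz": 0, "jaw": 7.8}, {"x": 0, "y": 4, "z": 0, "rx": 0, "ry": 0, "rz": 0, "jaw": 7.8}]}}

```text
clock: 23.3
tool_pos: [0.4374, -0.3286, 0.2392]
eef_rot: [1.0, -0.002, -0.006, -0.002]
contact_force: [1.7, -0.3, -0.5]
opening: 0.882
finger_force: 0.0
```

Call:
{"fn": "send_rows", "kwargs": {"motion": [{"x": 0, "y": 4, "z": 0, "rx": 0, "ry": 0, "rz": 0, "jaw": 7.8}, {"x": 0, "y": 4, "z": 0, "rx": 0, "ry": 0, "rz": 0, "jaw": 7.8}, {"x": 0, "y": 3, "z": 0, "rx": 0, "ry": 0, "rz": 0, "jaw": 7.8}, {"x": 0, "y": 0, "z": 0, "rx": 0, "ry": 0, "rz": 0, "jaw": 7.8}, {"x": 0, "y": 0, "z": 0, "rx": 0, "ry": 0, "rz": 0, "jaw": 7.8}]}}

```text
clock: 23.8
tool_pos: [0.445, -0.4393, 0.2394]
eef_rot: [1.0, -0.001, -0.001, -0.001]
contact_force: [0.4, 1.0, 0.1]
opening: 0.885
finger_force: 0.0
```

Run:
```python
from lid import *
t=snapshot('top');s=snapshot('scene')
for y,h in((.122,.055),(.022,.075),(-.078,.095),(-.179,.115)):
    print(h,lid(t,(.646,y),h+.027,(5,85,188),(12,118,255),1),lid(s,(.646,y),h+.027,(4,120,155),(12,175,255),1))
cv2.imwrite('pics/f1.png',s['img'][...,::-1]);cv2.imwrite('pics/f2.png',cv2.resize(t['img'][90:260,190:450],None,fx=3,fy=3)[...,::-1])
```

```text
0.055 (array([645.5, 122.4]), np.int32(127)) (array([644.6, 121. ]), np.int32(194))
0.075 (array([647.8,  23.8]), np.int32(181)) (array([644.5,  21.6]), np.int32(248))
0.095 (array([647.9, -74.4]), np.int32(242)) (array([645.1, -76.3]), np.int32(301))
0.115 (array([ 645.5, -178.4]), np.int32(317)) (array([ 643.6, -180.5]), np.int32(373))
```

View pics/f1.png

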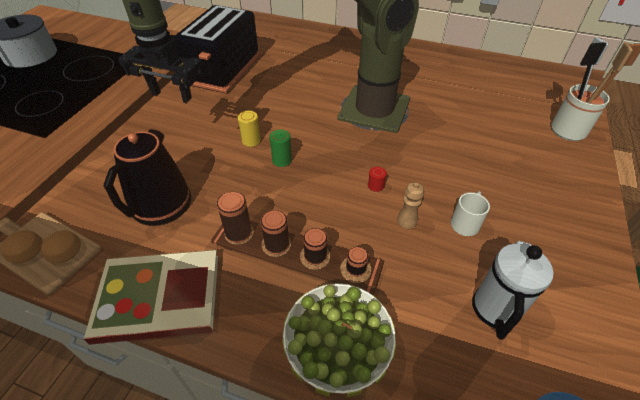

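View pics/f2.png

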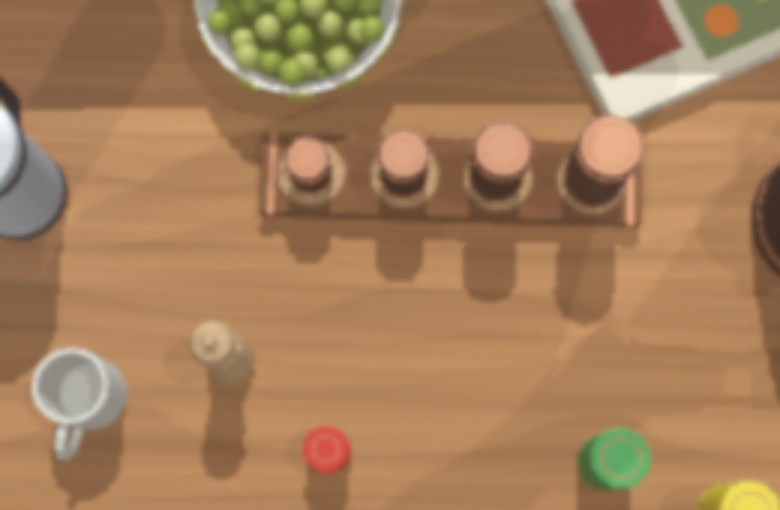

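All four tins stand upright on their pads, within about 3 mm of centre in each view. They run tallest at (233,217) by the kettle to shortest at (357,263), the mug hasn't moved, and the gripper is clear.

```bash
python3 -c "
from plant import *
print(finish_job())"
```

```text
the job is handed in; nothing more can be done
None
```

The job is handed in: the last pictures showed all four tins upright on the stand, tallest nearest the kettle to shortest farthest, each within about 3 mm of its pad's centre, with the mug left in place, after about 24 s of the 115 s; no verdict was returned.

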